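# Lay out the brass hubs for the height gauge

### The job

Put the four brass flanged hubs into the trays that match the colours of their caps, one after another from the tallest to the shortest, so that the height gauge only ever has to be wound down. Set each one down gently (do not drop it), standing upright on its flange flat on the tray's floor, and let go of it before you take the next. Leave the two grey steel hubs where they stand.

Things in the scene. Friction and masses are not known exactly. Their poses are not given: they have to be found in the camera images.
- brass_red: loose yellow-gold BRASS flanged hub with a red plastic cap, standing upright on its flange: round flange 64 mm across and 7 mm thick at the bottom, above it a plain round barrel 38 mm across (cap 38.6 mm), total height 88 mm, about 472 g (may vary by a quarter). Seen from above: a red disc inside a brass ring. Origin at the centre of its underside, z up along its axis; its yaw does not matter
- brass_blue: loose yellow-gold BRASS flanged hub with a blue plastic cap, standing upright on its flange: round flange 64 mm across and 7 mm thick at the bottom, above it a plain round barrel 38 mm across (cap 38.6 mm), total height 72 mm, about 408 g (may vary by a quarter). Seen from above: a blue disc inside a brass ring. Origin at the centre of its underside, z up along its axis; its yaw does not matter
- brass_green: loose yellow-gold BRASS flanged hub with a green plastic cap, standing upright on its flange: round flange 64 mm across and 7 mm thick at the bottom, above it a plain round barrel 38 mm across (cap 38.6 mm), total height 56 mm, about 344 g (may vary by a quarter). Seen from above: a green disc inside a brass ring. Origin at the centre of its underside, z up along its axis; its yaw does not matter
- brass_white: loose yellow-gold BRASS flanged hub with a white plastic cap, standing upright on its flange: round flange 64 mm across and 7 mm thick at the bottom, above it a plain round barrel 38 mm across (cap 38.6 mm), total height 40 mm, about 280 g (may vary by a quarter). Seen from above: a white disc inside a brass ring. Origin at the centre of its underside, z up along its axis; its yaw does not matter
- tray_red: round shallow red plastic tray fixed to the bench, 100 mm across outside, 92 mm inside, rim 10 mm high, inner floor 4 mm above the bench. Origin at the centre of its underside, z up
- tray_blue: round shallow blue plastic tray fixed to the bench, 100 mm across outside, 92 mm inside, rim 10 mm high, inner floor 4 mm above the bench. Origin at the centre of its underside, z up
- tray_green: round shallow green plastic tray fixed to the bench, 100 mm across outside, 92 mm inside, rim 10 mm high, inner floor 4 mm above the bench. Origin at the centre of its underside, z up
- tray_white: round shallow white plastic tray fixed to the bench, 100 mm across outside, 92 mm inside, rim 10 mm high, inner floor 4 mm above the bench. Origin at the centre of its underside, z up
- steel_red: loose silver-grey STEEL flanged hub with a red cap, not part of the job: same shape (flange 64 mm by 7 mm, barrel 38 mm), 72 mm high. Seen from above: a red disc inside a grey ring. Origin at the centre of its underside, z up
- steel_green: loose silver-grey STEEL flanged hub with a green cap, not part of the job: same shape (flange 64 mm by 7 mm, barrel 38 mm), 40 mm high. Seen from above: a green disc inside a grey ring. Origin at the centre of its underside, z up
Mind the look-alikes: they are no part of the job. Leave any black or blue look-alike of the brass_white alone.

How it is judged:
By the outcome, as a careful person would: the job done as asked, in the order asked, and still so for the second after the job is handed in, with the robot touching nothing.
It also fails if it takes over 112 s, if anything falls off the work surface, if the arm or the gripper's body presses on something with over 40 N, if the wrist force passes 120 N, or if a joint passes its speed limit or range.

### The arm

A 6-joint arm with a two-finger parallel gripper is mounted at the origin on the work surface. World frame = base frame: x ahead of the robot, y to its left, z up, the work surface at z = 0. Lengths are in m, angles in rad, forces in N, time in s.
With the tool pointing down it reaches from about 0.4 to 0.825 m from the base axis. Payload 7 kg.
Tool frame: the origin (TCP) lies at the very end of the fingers, on their centre line; the grasp point (between the pads) lies 19 mm behind it; z points along the fingers, y is the line along which they close (so a half turn about z gives the same grasp; the last joint's range is limited). The gripper opens to 88 mm and grips with 3 to 60 N. Pads are 19 mm wide; open, the fingers measure 130 mm over their backs; the gripper's body (78 mm by 193 mm) begins 47 mm behind the grasp point.
Start: joints at [-0.9, 0.359, 0.012, 0, -1.224, -0.288], TCP at [0.252, -0.626, 0.199] pointing down, gripper open.
Joint ranges: [-3.07, 3.07], [-1.43, 2.12], [-1.02, 1.25], [-3.03, 1.67], [-3.05, -0], [-3.03, 3.03]. Speed limits (rad/s): [2.39, 2.39, 3.01, 3.14, 3.14, 3.14].

### API

Orientations are given as [roll, pitch, yaw] about the fixed x, y, z axes, in that order (R = Rz(yaw) Ry(pitch) Rx(roll)).
In Python, from station import arm gives the robot as it stands.
- The arm moves only by the tool step_arm, never from a script. Its argument "rows" is a list of rows, each a list of 5 numbers: the shift along the world's x, y, z in m, then the turn about the world's z in rad, then the finger opening in m, from 0 to 0.0876. In form: [[x, y, z, spin, gripper], ...]. A call has 1 to 20 rows; each row is the pose to reach, as a shift and turn from the pose commanded when the call began; what a row does not reach only later rows make up. A row lasts 1/10 s, in which the tool goes at most 50 mm and 8.59 degrees, less where a joint would pass 70% of its speed; a pose out of reach is approached as far as the arm can. A call with a gripper value outside its range is refused whole. The fingers move at their own pace and stop on an object; "newtons" is the grip in N (left out, the last holds). Time passes only in rows, so rows that repeat a pose let the fingers close. It gives the time, the measured TCP pose, the force, the opening and the grip force at its end, in the units of the state.
- arm.get_state(): the state, without advancing time (a new reading comes with each control period).
- arm.grab_frame(name): name is "scene" or "top" or "wrist"; returns a dict with "color" (400x640x3 uint8, blue, green, red), "vfov" (degrees; the focal length in pixels is half the picture's height over the tangent of half this angle, whatever the lens; pixels are square), "cx", "cy" (the principal point, pixels), "rvec" (rotation vector, rad) and "tvec" (3), from world to camera coordinates, as OpenCV has them. Camera axes: x right, y down, z forward; pixel columns grow to the right and rows downward; lengths in m; the calibration is good to about 2 mm. A picture is of the moment at which its call begins. There is no depth.
- arm.job_done(): hands the job in; it is judged then, once.
The state is a dict: "t": time; "q": joint angles; "qd": joint speeds; "joint_efforts": joint torques, N m; "eef_pos": TCP position; "ee_rot": TCP orientation; "force": force on the tool from outside, world axes, zero at the start; "moment": the same for the moment, N m; "width": finger opening in m; "gripper_force": force on a finger pad.
Only numpy, scipy, OpenCV 4.12 (cv2) and the standard library are available. Lean on these libraries where they do the work, as an engineer would, in place of code of your own. Each camera call takes 0.05 s, during which the arm holds its last target. There are 200 camera calls.

## Working session

There is one attempt and no reset: what is moved stays moved. The work goes in short steps, Python scripts to look and compute and a tool call to move; the robot and the scene stay as the last step left them, time stands still between calls to the robot, and variables do not carry over. Pictures are saved under pics/ and viewed, at most 14 in all, crops included, and the job is handed in when it is done.

Besides the shell and the picture viewer there is one more tool, called after "Emit:" in YAML: its name, and indented under it one key for each argument. step_arm: Moves the arm, as the interface text tells. Its arguments: {"type":"object","properties":{"rows":{"type":"array"},"newtons":{"type":"number"}},"required":["rows"]}

```bash
mkdir -p pics; cat > h.py <<'E'
import numpy as np, cv2
from station import arm
def grab(n,f):
    d=arm.grab_frame(n); cv2.imwrite('pics/'+f,d['color']); 
    np.savez('pics/'+f+'.npz',**{k:d[k] for k in ('color','vfov','cx','cy','rvec','tvec')}); return d
def ray(d,u,v,z):
    h=d['color'].shape[0]; f=h/2/np.tan(np.radians(float(d['vfov']))/2)
    R=cv2.Rodrigues(np.array(d['rvec'],float))[0]; t=np.array(d['tvec'],float).ravel()
    c=-R.T@t; r=R.T@np.array([(u-d['cx'])/f,(v-d['cy'])/f,1]); return c+r*(z-c[2])/r[2]
def load(f): return dict(np.load('pics/'+f+'.npz'))
E
python3 - <<'E'
from h import *
for n in('top','scene'):
    d=grab(n,n+'0.png'); print(n,d['vfov'],d['cx'],d['cy'],d['rvec'],d['tvec'])
    R=cv2.Rodrigues(np.array(d['rvec'],float))[0];print(-R.T@np.array(d['tvec']).ravel())
print(arm.get_state())
E
```

```text
top 55.597241745138454 320.0283021881995 200.06154505644074 [ 2.16248883 -2.212689    0.07018879] [0.02981322 0.55784651 1.06068575]
[0.48805862 0.01665142 1.09483211]
scene 52.224867555625785 323.5875511832324 202.56975477388193 [ 1.65263028  1.74539798 -0.84652614] [ 0.04492756 -0.32211414  1.53226789]
[1.3950274  0.04662804 0.71087642]
{'t': 0.1, 'q': array([-8.99887994e-01,  3.59303229e-01,  1.11832396e-02, -2.67241295e-04,
       -1.22411426e+00, -2.88114267e-01]), 'qd': array([ 0.00125164, -0.00057112,  0.00284495,  0.00082058,  0.00010116,
       -0.00078502]), 'joint_efforts': array([-1.37335312e-03, -5.84163773e+01,  2.93752527e+01,  7.01563731e+00,
        1.01643489e-02, -5.65713526e-05]), 'eef_pos': array([ 0.25191933, -0.62573122,  0.1980459 ]), 'ee_rot': array([ 3.14014261e+00, -1.67723658e-04, -2.75888945e+00]), 'force': array([ 0.08762094, -0.01124   , -0.22301888]), 'moment': array([-0.05449379,  0.01643978, -0.06126058]), 'gripper_force': 0.0, 'width': 0.08778882029108871}
```

View pics/top0.png

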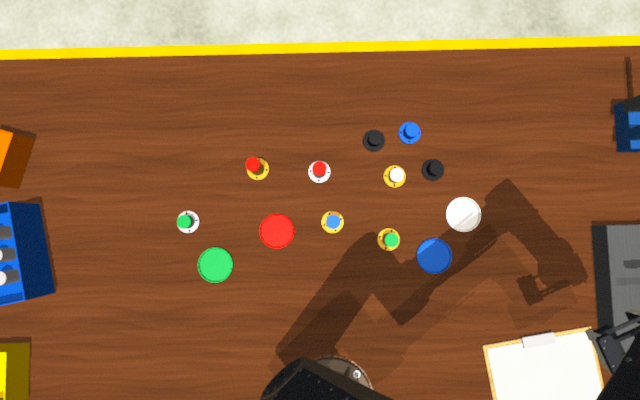

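View pics/scene0.png

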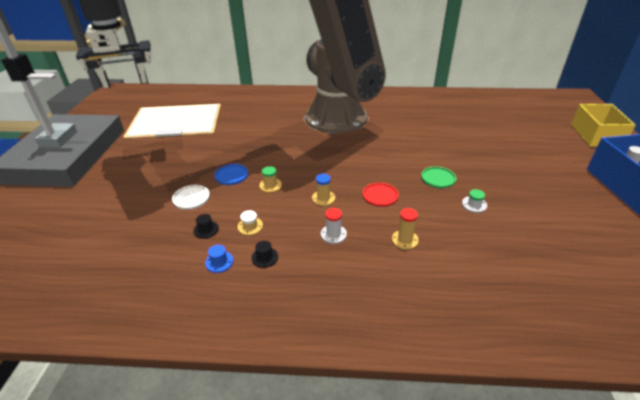

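Top view: brass red cap about (252,165), blue (333,222), green (391,240), white (397,175). Trays: red (277,231), blue (434,256), green (215,265), white (463,214). The steel hubs are at (319,170) and (187,222), with black and blue look-alikes near brass white.

```bash
python3 - <<'E'
from h import *
d=load('top0.png'); c=d['color'][115:290,165:485]
cv2.imwrite('pics/c1.png',cv2.resize(c,None,fx=2.5,fy=2.5,interpolation=cv2.INTER_CUBIC))
hsv=cv2.cvtColor(d['color'],cv2.COLOR_BGR2HSV); H,S,V=[hsv[...,i].astype(int) for i in range(3)]
ms={'red':((H<4)|(H>175))&(S>190)&(V>150),'green':(H>55)&(H<80)&(S>150)&(V>80),'blue':(H>100)&(H<120)&(S>120)&(V>80),'white':(S<30)&(V>190),'brass':(H>17)&(H<30)&(S>120)&(V>150)}
for n,m in ms.items():
    m=m.astype(np.uint8); k,_,st,ce=cv2.connectedComponentsWithStats(m)
    for i in range(1,k):
        x,y,w,h,a=st[i]
        if a>40 and 165<x<485 and 110<y<290:
            u,v=ce[i]; print(n,a,(x,y,w,h),ce[i].round(1),[ray(d,u,v,z)[:2].round(3).tolist() for z in (.007,.04,.056,.072,.088)])
E
```

```text
red 148 (np.int32(246), np.int32(158), np.int32(14), np.int32(14)) [252.5 164.1] [[0.668, 0.21], [0.662, 0.204], [0.66, 0.201], [0.657, 0.198], [0.654, 0.195]]
red 129 (np.int32(313), np.int32(162), np.int32(12), np.int32(13)) [318.8 168.2] [[0.651, 0.018], [0.646, 0.018], [0.644, 0.018], [0.642, 0.018], [0.639, 0.018]]
red 939 (np.int32(260), np.int32(214), np.int32(34), np.int32(35)) [276.4 230.7] [[0.474, 0.144], [0.475, 0.14], [0.475, 0.138], [0.475, 0.136], [0.475, 0.134]]
green 139 (np.int32(177), np.int32(215), np.int32(14), np.int32(13)) [184.  221.3] [[0.507, 0.408], [0.506, 0.396], [0.506, 0.391], [0.506, 0.385], [0.506, 0.379]]
green 134 (np.int32(385), np.int32(234), np.int32(13), np.int32(12)) [390.8 239.5] [[0.442, -0.182], [0.443, -0.176], [0.444, -0.173], [0.445, -0.171], [0.445, -0.168]]
green 950 (np.int32(198), np.int32(247), np.int32(35), np.int32(35)) [215.  264.3] [[0.383, 0.32], [0.386, 0.311], [0.388, 0.306], [0.389, 0.302], [0.391, 0.297]]
blue 380 (np.int32(399), np.int32(122), np.int32(22), np.int32(22)) [409.2 132.5] [[0.75, -0.247], [0.742, -0.239], [0.73
[... 1003 characters left out ...]
, [0.5, 0.364], [0.5, 0.359]]
brass 197 (np.int32(247), np.int32(158), np.int32(22), np.int32(22)) [259.7 171.2] [[0.647, 0.189], [0.642, 0.184], [0.639, 0.181], [0.637, 0.179], [0.635, 0.176]]
brass 228 (np.int32(383), np.int32(165), np.int32(23), np.int32(23)) [392.7 177.1] [[0.621, -0.194], [0.617, -0.188], [0.615, -0.184], [0.613, -0.181], [0.611, -0.178]]
brass 221 (np.int32(321), np.int32(211), np.int32(23), np.int32(23)) [331.2 221.9] [[0.496, -0.014], [0.495, -0.013], [0.495, -0.012], [0.495, -0.012], [0.495, -0.011]]
brass 212 (np.int32(377), np.int32(228), np.int32(23), np.int32(23)) [386.1 238.4] [[0.445, -0.169], [0.446, -0.163], [0.447, -0.161], [0.448, -0.158], [0.448, -0.155]]
```

View pics/c1.png

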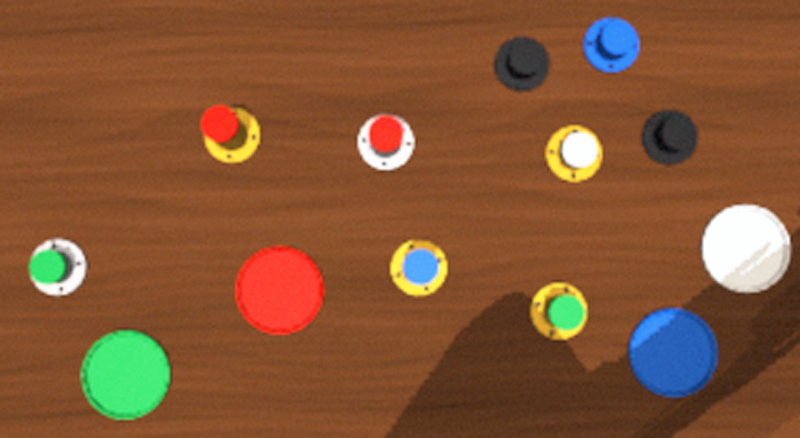

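Enlarged crop: everything is upright. From cap heights: red (.654,.195), blue (.497,-.016), green (.444,-.173), white (.623,-.198). From rim heights: red tray (.474,.144), blue (.393,-.302), green (.383,.320), white (.512,-.389). The flange position of the red hub agrees with its cap. Moving above brass_red.

Emit:
step_arm:
  rows:
    - [0.4,0.82,0,0,0.0876]
    - [0.4,0.82,0,0,0.0876]
    - [0.4,0.82,0,0,0.0876]
    - [0.4,0.82,0,0,0.0876]
    - [0.4,0.82,0,0,0.0876]
    - [0.4,0.82,0,0,0.0876]
    - [0.4,0.82,0,0,0.0876]
    - [0.4,0.82,0,0,0.0876]
    - [0.4,0.82,0,0,0.0876]
    - [0.4,0.82,0,0,0.0876]
    - [0.4,0.82,0,0,0.0876]
    - [0.4,0.82,0,0,0.0876]
    - [0.4,0.82,0,0,0.0876]
    - [0.4,0.82,0,0,0.0876]
    - [0.4,0.82,0,0,0.0876]
    - [0.4,0.82,0,0,0.0876]
    - [0.4,0.82,0,0,0.0876]
    - [0.4,0.82,0,0,0.0876]
    - [0.4,0.82,0,0,0.0876]
    - [0.4,0.82,0,0,0.0876]
  newtons: 40

```text
t: 2.1
eef_pos: [0.6522, 0.1958, 0.1971]
ee_rot: [-3.141, -0.002, -2.757]
force: [-0.3, 0.3, 1.0]
width: 0.0874
gripper_force: 0.0
```

```bash
python3 - <<'E'
from h import *
s=arm.get_state(); print(s['t'],s['q'].round(2),s['eef_pos'],s['ee_rot'])
d=grab('wrist','w1.png')
hsv=cv2.cvtColor(d['color'],cv2.COLOR_BGR2HSV); H,S,V=[hsv[...,i].astype(int) for i in range(3)]
m=(((H<4)|(H>175))&(S>190)&(V>120)).astype(np.uint8)
k,_,st,ce=cv2.connectedComponentsWithStats(m)
for i in range(1,k):
    if st[i][4]>100: print(st[i],ce[i],ray(d,*ce[i],.088),ray(d,*ce[i],.008))
E
```

```text
2.1 [ 0.58  0.37  0.03 -0.   -1.23 -1.76] [0.65216719 0.19582636 0.19706433] [-3.14139128e+00 -2.29695229e-03 -2.75670226e+00]
```

View pics/w1.png

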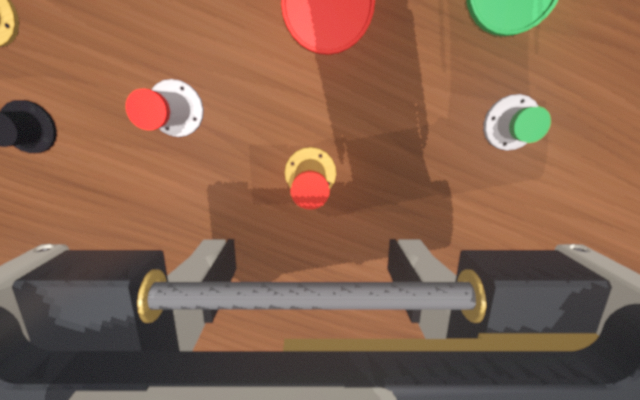

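Wrist view: brass red hub, cap at about (310,190), flange at (310,170). Steel red is at left (147,108), with the red and green trays at the top.

```bash
python3 - <<'E'
from h import *
d=load('w1.png')
print(ray(d,310,188,.088),ray(d,310.5,172,.007),'tray',ray(d,328,7,.01))
E
```

```text
[0.6493543  0.19325759 0.088     ] [0.65047951 0.19396176 0.007     ] tray [0.47676579 0.14379898 0.01      ]
```

Emit:
step_arm:
  rows:
    - [0,-0.001,-0.03,0,0.0876]
    - [0,-0.001,-0.06,0,0.0876]
    - [0,-0.001,-0.09,0,0.0876]
    - [0,-0.001,-0.12,0,0.0876]
    - [0,-0.001,-0.14,0,0.0876]
    - [0,-0.001,-0.155,0,0.0876]
    - [0,-0.001,-0.161,0,0.0876]
    - [0,-0.001,-0.161,0,0.0876]
    - [0,-0.001,-0.161,0,0.02]
    - [0,-0.001,-0.161,0,0.02]
    - [0,-0.001,-0.161,0,0.02]
    - [0,-0.001,-0.161,0,0.02]
    - [0,-0.001,-0.161,0,0.02]
    - [0,-0.001,-0.161,0,0.02]
    - [0,-0.001,-0.161,0,0.02]
    - [0,-0.001,-0.161,0,0.02]
  newtons: 40

```text
t: 3.75
eef_pos: [0.6521, 0.1931, 0.0379]
ee_rot: [3.141, 0.0, -2.759]
force: [-0.7, 1.1, 0.7]
width: 0.0372
gripper_force: 40.0
```

Emit:
step_arm:
  rows:
    - [0,0,0.01,0,0.02]
    - [0,0,0.025,0,0.02]
    - [0,0,0.04,0,0.02]
    - [-0.015,-0.004,0.045,0,0.02]
    - [-0.035,-0.01,0.045,0,0.02]
    - [-0.06,-0.017,0.045,0,0.02]
    - [-0.085,-0.024,0.045,0,0.02]
    - [-0.11,-0.031,0.045,0,0.02]
    - [-0.135,-0.038,0.045,0,0.02]
    - [-0.155,-0.044,0.045,0,0.02]
    - [-0.17,-0.048,0.045,0,0.02]
    - [-0.177,-0.05,0.045,0,0.02]
    - [-0.177,-0.05,0.04,0,0.02]
    - [-0.177,-0.05,0.03,0,0.02]
    - [-0.177,-0.05,0.02,0,0.02]
    - [-0.177,-0.05,0.015,0,0.02]
    - [-0.177,-0.05,0.012,0,0.02]
    - [-0.177,-0.05,0.009,0,0.02]
    - [-0.177,-0.05,0.009,0,0.02]

```text
t: 5.65
eef_pos: [0.475, 0.1427, 0.0463]
ee_rot: [-3.141, -0.001, -2.759]
force: [0.4, -0.9, -5.9]
width: 0.0373
gripper_force: 40.0
```

```bash
python3 - <<'E'
from h import *
d=grab('scene','s1.png')
cv2.imwrite('pics/s1c.png',cv2.resize(d['color'][120:280,300:500],None,fx=3,fy=3,interpolation=cv2.INTER_CUBIC))
E
```

```text
(no output)
```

View pics/s1c.png

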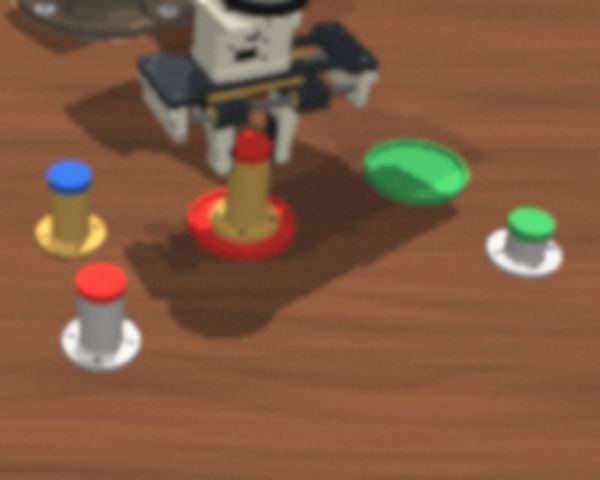

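The crop shows the hub upright within the red tray, just above its floor. Lowering gently.

Emit:
step_arm:
  rows:
    - [0,0,-0.001,0,0.02]
    - [0,0,-0.002,0,0.02]
    - [0,0,-0.003,0,0.02]
    - [0,0,-0.004,0,0.02]
    - [0,0,-0.004,0,0.02]

```text
t: 6.2
eef_pos: [0.475, 0.1429, 0.0428]
ee_rot: [3.142, -0.0, -2.759]
force: [-0.8, 0.5, -5.9]
width: 0.0373
gripper_force: 40.0
```

Emit:
step_arm:
  rows:
    - [0,0,-0.0005,0,0.02]
    - [0,0,-0.001,0,0.02]
    - [0,0,-0.001,0,0.02]

```text
t: 6.5
eef_pos: [0.4751, 0.1429, 0.0419]
ee_rot: [-3.142, 0.0, -2.759]
force: [0.7, -0.8, -5.7]
width: 0.0373
gripper_force: 40.0
```

Emit:
step_arm:
  rows:
    - [0,0,-0.0005,0,0.02]
    - [0,0,-0.001,0,0.02]
    - [0,0,-0.001,0,0.02]

```text
t: 6.8
eef_pos: [0.4755, 0.1431, 0.0418]
ee_rot: [-3.142, 0.001, -2.758]
force: [-3.5, -0.5, 6.0]
width: 0.0373
gripper_force: 40.0
```

Emit:
step_arm:
  rows:
    - [0,0,0,0,0.05]
    - [0,0,0,0,0.065]
    - [0,0,0,0,0.07]
    - [0,0,0,0,0.07]
    - [0,0,0.015,0,0.07]
    - [0,0,0.04,0,0.07]
    - [0,0,0.07,0,0.07]
    - [0,0,0.09,0,0.07]
    - [0,-0.04,0.09,0,0.07]
    - [0.01,-0.08,0.09,0,0.07]
    - [0.02,-0.12,0.09,0,0.07]
    - [0.0215,-0.15,0.09,0,0.07]
    - [0.0215,-0.159,0.08,0,0.08]
    - [0.0215,-0.159,0.05,0,0.08]
    - [0.0215,-0.159,0.02,0,0.08]
    - [0.0215,-0.159,-0.005,0,0.08]
    - [0.0215,-0.159,-0.013,0,0.08]
    - [0.0215,-0.159,-0.013,0,0.08]

```text
t: 8.6
eef_pos: [0.4958, -0.0162, 0.0268]
ee_rot: [3.142, -0.003, -2.758]
force: [-0.7, -0.4, 0.6]
width: 0.08
gripper_force: 0.0
```

```bash
python3 - <<'E'
from h import *
d=grab('scene','s2.png')
cv2.imwrite('pics/s2c.png',cv2.resize(d['color'][120:280,250:450],None,fx=3,fy=3,interpolation=cv2.INTER_CUBIC))
E
```

```text
(no output)
```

View pics/s2c.png

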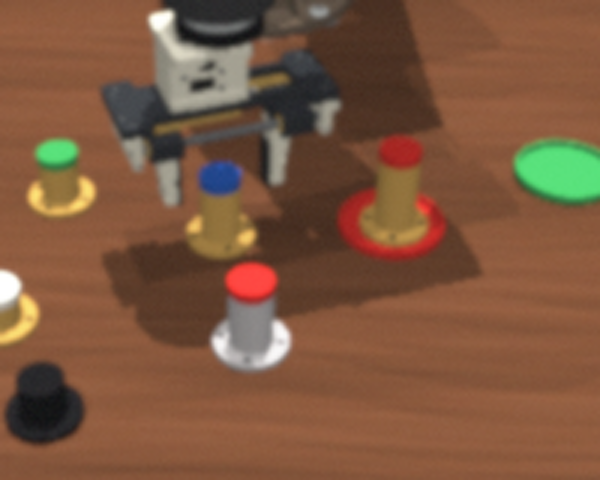

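Red stands upright in its tray, and the fingers straddle the blue hub (crop 220,200). Closing and lifting high enough to clear the green hub on the path.

Emit:
step_arm:
  rows:
    - [0,0,0,0,0.02]
    - [0,0,0,0,0.02]
    - [0,0,0,0,0.02]
    - [0,0,0,0,0.02]
    - [0,0,0,0,0.02]
    - [0,0,0,0,0.02]
    - [0,0,0,0,0.02]
    - [0,0,0.01,0,0.02]
    - [0,0,0.03,0,0.02]
    - [0,0,0.055,0,0.02]
    - [0,0,0.08,0,0.02]
    - [0,0,0.095,0,0.02]
    - [0,0,0.1,0,0.02]

```text
t: 9.95
eef_pos: [0.4971, -0.0159, 0.1297]
ee_rot: [3.142, 0.002, -2.759]
force: [-0.7, -0.7, -4.5]
width: 0.0369
gripper_force: 40.0
```

Emit:
step_arm:
  rows:
    - [-0.004,-0.01,0,0,0.02]
    - [-0.011,-0.03,0,0,0.02]
    - [-0.02,-0.055,0,0,0.02]
    - [-0.03,-0.083,0,0,0.02]
    - [-0.04,-0.11,0,0,0.02]
    - [-0.05,-0.138,0,0,0.02]
    - [-0.06,-0.165,0,0,0.02]
    - [-0.07,-0.193,0,0,0.02]
    - [-0.08,-0.22,0,0,0.02]
    - [-0.09,-0.248,0,0,0.02]
    - [-0.098,-0.27,0,0,0.02]
    - [-0.103,-0.282,0,0,0.02]
    - [-0.104,-0.286,-0.005,0,0.02]
    - [-0.104,-0.286,-0.02,0,0.02]
    - [-0.104,-0.286,-0.04,0,0.02]
    - [-0.104,-0.286,-0.06,0,0.02]
    - [-0.104,-0.286,-0.075,0,0.02]
    - [-0.104,-0.286,-0.085,0,0.02]
    - [-0.104,-0.286,-0.09,0,0.02]
    - [-0.104,-0.286,-0.09,0,0.02]

```text
t: 11.95
eef_pos: [0.3923, -0.3018, 0.0373]
ee_rot: [3.141, -0.001, -2.758]
force: [0.4, -0.7, -3.4]
width: 0.0375
gripper_force: 40.0
```

```bash
python3 - <<'E'
from h import *
d=grab('scene','s3.png')
cv2.imwrite('pics/s3c.png',cv2.resize(d['color'][110:270,150:350],None,fx=3,fy=3,interpolation=cv2.INTER_CUBIC))
E
```

```text
(no output)
```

View pics/s3c.png

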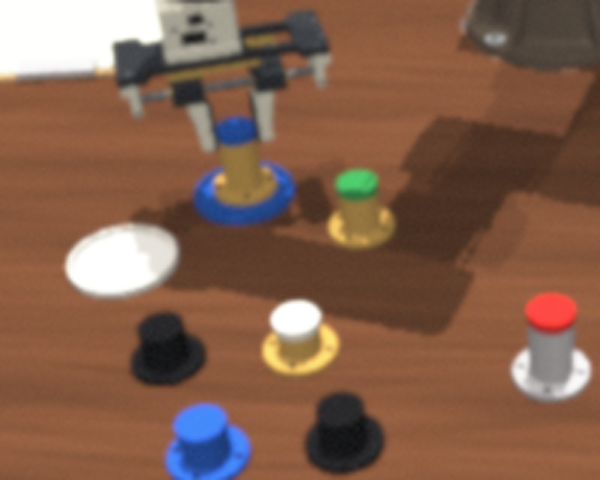

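Blue hub is upright over the blue tray (crop 245,185), a few mm high. Lowering in small steps.

Emit:
step_arm:
  rows:
    - [0,0,-0.001,0,0.02]
    - [0,0,-0.002,0,0.02]
    - [0,0,-0.003,0,0.02]
    - [0,0,-0.003,0,0.02]

```text
t: 12.4
eef_pos: [0.3926, -0.3022, 0.035]
ee_rot: [-3.141, 0.0, -2.759]
force: [-0.6, -0.3, -4.9]
width: 0.0371
gripper_force: 40.0
```

Emit:
step_arm:
  rows:
    - [0,0,-0.0005,0,0.02]
    - [0,0,-0.001,0,0.02]
    - [0,0,-0.001,0,0.02]

```text
t: 12.7
eef_pos: [0.3925, -0.3021, 0.0338]
ee_rot: [3.141, -0.0, -2.759]
force: [0.2, -1.1, -4.0]
width: 0.0369
gripper_force: 40.0
```

Emit:
step_arm:
  rows:
    - [0,0,-0.0005,0,0.02]
    - [0,0,-0.001,0,0.02]
    - [0,0,-0.001,0,0.02]

```text
t: 13.0
eef_pos: [0.3925, -0.3021, 0.0328]
ee_rot: [3.141, -0.0, -2.759]
force: [0.5, -0.8, -3.8]
width: 0.037
gripper_force: 40.0
```

Emit:
step_arm:
  rows:
    - [0,0,-0.0005,0,0.02]
    - [0,0,-0.001,0,0.02]
    - [0,0,-0.001,0,0.02]

```text
t: 13.3
eef_pos: [0.3927, -0.3022, 0.0321]
ee_rot: [-3.141, 0.0, -2.759]
force: [-0.1, 0.3, -0.6]
width: 0.037
gripper_force: 40.0
```

Emit:
step_arm:
  rows:
    - [0,0,-0.0005,0,0.02]
    - [0,0,-0.0005,0,0.05]
    - [0,0,-0.0005,0,0.065]
    - [0,0,-0.0005,0,0.07]
    - [0,0,-0.0005,0,0.07]
    - [0,0,0.015,0,0.07]
    - [0,0,0.04,0,0.07]
    - [0,0,0.07,0,0.07]
    - [0,0,0.08,0,0.07]
    - [0.015,0.038,0.08,0,0.07]
    - [0.03,0.075,0.08,0,0.07]
    - [0.045,0.113,0.08,0,0.07]
    - [0.0513,0.129,0.07,0,0.08]
    - [0.0513,0.129,0.045,0,0.08]
    - [0.0513,0.129,0.02,0,0.08]
    - [0.0513,0.129,0,0,0.08]
    - [0.0513,0.129,-0.013,0,0.08]
    - [0.0513,0.129,-0.014,0,0.08]
    - [0.0513,0.129,-0.014,0,0.08]

```text
t: 15.2
eef_pos: [0.4437, -0.1732, 0.0177]
ee_rot: [3.141, -0.001, -2.759]
force: [-0.5, -0.4, 0.2]
width: 0.08
gripper_force: 0.0
```

```bash
python3 - <<'E'
from h import *
d=grab('scene','s4.png')
cv2.imwrite('pics/s4c.png',cv2.resize(d['color'][110:270,170:370],None,fx=3,fy=3,interpolation=cv2.INTER_CUBIC))
E
```

```text
(no output)
```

View pics/s4c.png

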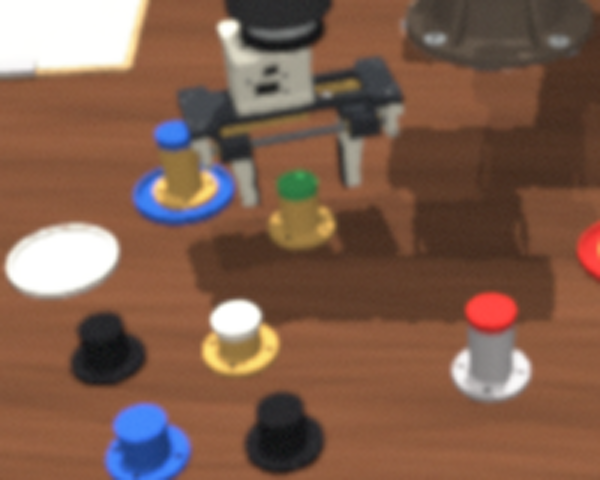

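Blue stands in its tray, and green is between the fingers (crop 300,205). Gripping and lifting above the red hub's height.

Emit:
step_arm:
  rows:
    - [0,0,0,0,0.02]
    - [0,0,0,0,0.02]
    - [0,0,0,0,0.02]
    - [0,0,0,0,0.02]
    - [0,0,0,0,0.02]
    - [0,0,0,0,0.02]
    - [0,0,0,0,0.02]
    - [0,0,0.01,0,0.02]
    - [0,0,0.03,0,0.02]
    - [0,0,0.055,0,0.02]
    - [0,0,0.08,0,0.02]
    - [0,0,0.105,0,0.02]
    - [0,0,0.118,0,0.02]
    - [0,0,0.12,0,0.02]

```text
t: 16.65
eef_pos: [0.4445, -0.1731, 0.1398]
ee_rot: [-3.141, 0.003, -2.759]
force: [0.6, 0.9, -3.5]
width: 0.0369
gripper_force: 40.0
```

Emit:
step_arm:
  rows:
    - [0,0.01,0,0,0.02]
    - [0,0.03,0,0,0.02]
    - [0,0.055,0,0,0.02]
    - [0,0.085,0,0,0.02]
    - [0,0.115,0,0,0.02]
    - [0,0.145,0,0,0.02]
    - [0,0.175,0,0,0.02]
    - [0,0.205,0,0,0.02]
    - [0,0.235,0,0,0.02]
    - [-0.003,0.265,0,0,0.02]
    - [-0.009,0.295,0,0,0.02]
    - [-0.016,0.325,0,0,0.02]
    - [-0.024,0.355,0,0,0.02]
    - [-0.033,0.385,0,0,0.02]
    - [-0.042,0.415,0,0,0.02]
    - [-0.05,0.445,0,0,0.02]
    - [-0.056,0.47,0,0,0.02]
    - [-0.06,0.488,0,0,0.02]
    - [-0.061,0.493,0,0,0.02]
    - [-0.061,0.493,0,0,0.02]

```text
t: 18.65
eef_pos: [0.3823, 0.3199, 0.1371]
ee_rot: [-3.141, -0.001, -2.758]
force: [-0.1, -0.7, -2.9]
width: 0.0367
gripper_force: 40.0
```

Emit:
step_arm:
  rows:
    - [0.001,0,-0.01,0,0.02]
    - [0.001,0,-0.03,0,0.02]
    - [0.001,0,-0.055,0,0.02]
    - [0.001,0,-0.08,0,0.02]
    - [0.001,0,-0.095,0,0.02]
    - [0.001,0,-0.105,0,0.02]
    - [0.001,0,-0.11,0,0.02]
    - [0.001,0,-0.111,0,0.02]
    - [0.001,0,-0.111,0,0.02]

```text
t: 19.55
eef_pos: [0.3842, 0.32, 0.0273]
ee_rot: [3.141, 0.001, -2.759]
force: [0.7, 0.7, -2.7]
width: 0.0365
gripper_force: 40.0
```

```bash
python3 - <<'E'
from h import *
d=grab('scene','s5.png')
cv2.imwrite('pics/s5c.png',cv2.resize(d['color'][110:270,340:540],None,fx=3,fy=3,interpolation=cv2.INTER_CUBIC))
E
```

```text
(no output)
```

View pics/s5c.png

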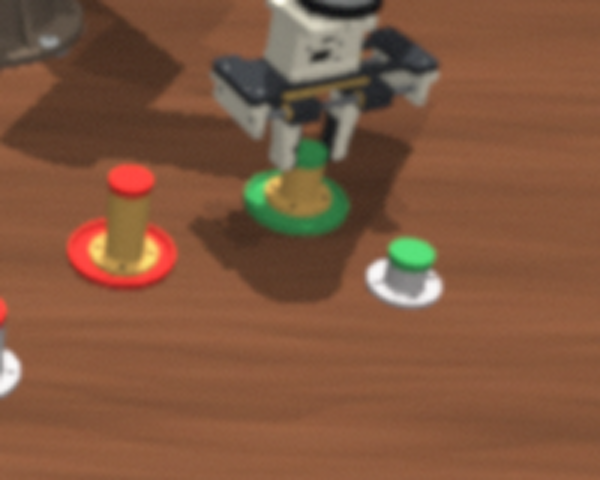

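Green hub is upright inside the green tray (crop 300,195), slightly high. Lowering.

Emit:
step_arm:
  rows:
    - [0,0,-0.001,0,0.02]
    - [0,0,-0.002,0,0.02]
    - [0,0,-0.003,0,0.02]
    - [0,0,-0.0035,0,0.02]
    - [0,0,-0.0035,0,0.02]

```text
t: 20.1
eef_pos: [0.3839, 0.3198, 0.0233]
ee_rot: [-3.142, -0.0, -2.759]
force: [0.8, 0.2, -3.0]
width: 0.0366
gripper_force: 40.0
```

Emit:
step_arm:
  rows:
    - [0,0,-0.0005,0,0.02]
    - [0,0,-0.001,0,0.02]
    - [0,0,-0.001,0,0.02]

```text
t: 20.4
eef_pos: [0.3839, 0.3199, 0.0223]
ee_rot: [-3.142, -0.0, -2.759]
force: [-0.7, 0.4, -3.9]
width: 0.0365
gripper_force: 40.0
```

Emit:
step_arm:
  rows:
    - [0,0,-0.0005,0,0.02]
    - [0,0,-0.001,0,0.02]
    - [0,0,-0.001,0,0.02]

```text
t: 20.7
eef_pos: [0.384, 0.3199, 0.022]
ee_rot: [-3.142, 0.0, -2.759]
force: [-1.7, -2.6, 6.3]
width: 0.0367
gripper_force: 40.0
```

Emit:
step_arm:
  rows:
    - [0,0,0,0,0.05]
    - [0,0,0,0,0.065]
    - [0,0,0,0,0.07]
    - [0,0,0,0,0.07]
    - [0,0,0.015,0,0.07]
    - [0,0,0.04,0,0.07]
    - [0,0,0.08,0,0.07]
    - [0,0,0.12,0,0.07]
    - [0.018,-0.04,0.12,-0.1,0.07]
    - [0.036,-0.08,0.12,-0.2,0.07]
    - [0.054,-0.12,0.12,-0.3,0.07]
    - [0.072,-0.16,0.12,-0.4,0.07]
    - [0.09,-0.2,0.12,-0.5,0.07]
    - [0.11,-0.24,0.12,-0.6,0.07]
    - [0.129,-0.28,0.12,-0.7,0.065]
    - [0.147,-0.32,0.12,-0.8,0.062]
    - [0.166,-0.36,0.12,-0.8,0.062]
    - [0.185,-0.4,0.12,-0.8,0.062]
    - [0.203,-0.44,0.12,-0.8,0.062]
    - [0.222,-0.48,0.12,-0.8,0.062]

```text
t: 22.7
eef_pos: [0.6064, -0.162, 0.1412]
ee_rot: [3.142, -0.0, 2.724]
force: [1.0, 0.9, 0.7]
width: 0.0621
gripper_force: 0.0
```

Emit:
step_arm:
  rows:
    - [0.017,-0.038,0,0,0.062]
    - [0.017,-0.038,-0.03,0,0.062]
    - [0.017,-0.038,-0.06,0,0.062]
    - [0.017,-0.038,-0.08,0,0.062]
    - [0.017,-0.038,-0.083,0,0.062]
    - [0.017,-0.038,-0.083,0,0.062]

```text
t: 23.3
eef_pos: [0.6228, -0.1982, 0.058]
ee_rot: [-3.141, -0.001, 2.725]
force: [-0.2, 0.0, 0.2]
width: 0.0623
gripper_force: 0.0
```

```bash
python3 - <<'E'
from h import *
d=grab('scene','s6.png')
cv2.imwrite('pics/s6c.png',cv2.resize(d['color'][130:290,150:350],None,fx=3,fy=3,interpolation=cv2.INTER_CUBIC))
grab('wrist','w2.png')
E
```

```text
(no output)
```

View pics/s6c.png

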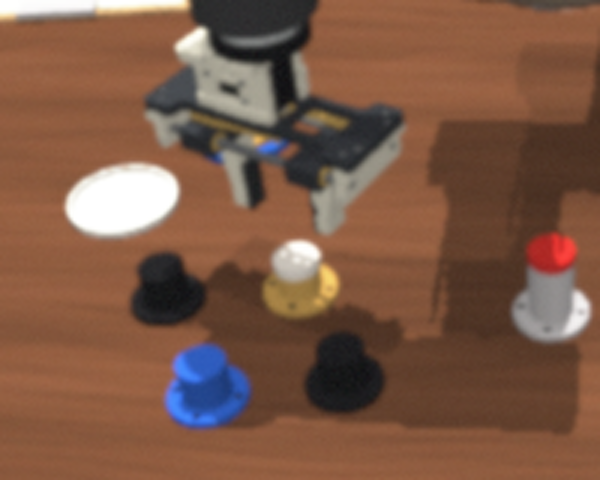

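View pics/w2.png

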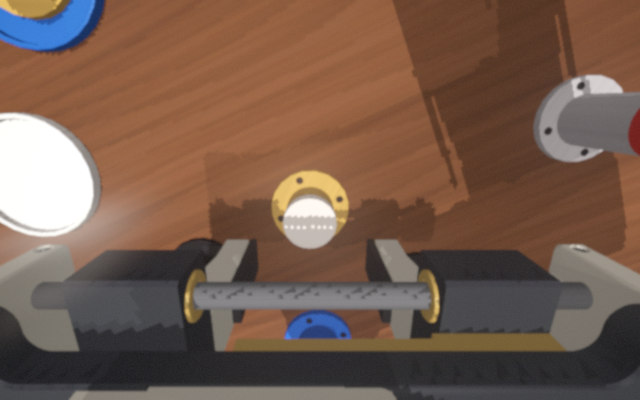

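The white hub sits centred between the fingers (wrist: cap 309,222, finger midpoint about 312), with clear space around. Descending, gripping and lifting.

Emit:
step_arm:
  rows:
    - [0,0,-0.015,0,0.062]
    - [0,0,-0.03,0,0.062]
    - [0,0,-0.04,0,0.062]
    - [0,0,-0.044,0,0.062]
    - [0,0,-0.044,0,0.062]
    - [0,0,-0.044,0,0.02]
    - [0,0,-0.044,0,0.02]
    - [0,0,-0.044,0,0.02]
    - [0,0,-0.044,0,0.02]
    - [0,0,-0.044,0,0.02]
    - [0,0,-0.044,0,0.02]
    - [0,0,-0.044,0,0.02]

```text
t: 24.6
eef_pos: [0.6229, -0.1981, 0.0144]
ee_rot: [3.142, 0.0, 2.724]
force: [-0.0, -0.6, 0.4]
width: 0.0205
gripper_force: 0.0
```

```bash
python3 - <<'E'
from h import *
d=load('w2.png'); print('w2 cap',ray(d,309,222,.04),ray(d,311,204,.007))
d=grab('scene','s7.png')
a=cv2.resize(d['color'][130:290,180:320],None,fx=2.8,fy=2.8,interpolation=cv2.INTER_CUBIC)
e=grab('top','t7.png'); b=cv2.resize(e['color'][110:270,350:490],None,fx=2.8,fy=2.8,interpolation=cv2.INTER_CUBIC)
cv2.imwrite('pics/s7c.png',np.hstack([a,b])); print(arm.get_state()['width'],arm.get_state()['gripper_force'])
E
```

```text
w2 cap [ 0.62031226 -0.1998672   0.04      ] [ 0.61845499 -0.19755141  0.007     ]
0.01993962494580491 0.0
```

View pics/s7c.png

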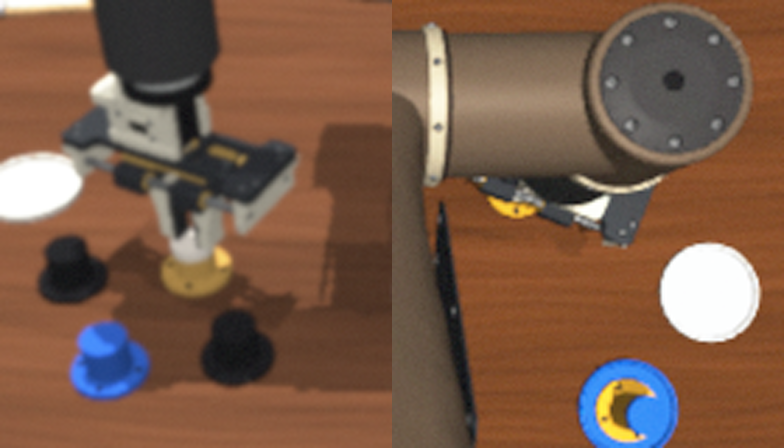

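The hub appears not to have moved, yet the fingers read 20 mm. Taking a closer look.

```bash
python3 - <<'E'
from h import *
d=load('s7.png'); e=grab('wrist','w7.png')
a=cv2.resize(d['color'][170:250,215:285],None,fx=5,fy=5,interpolation=cv2.INTER_CUBIC)
b=cv2.resize(e['color'][120:360,160:480],None,fx=1.4,fy=1.4)
c=np.zeros((400,800,3),np.uint8); c[:400,:350]=a; c[:336,352:800]=b
cv2.imwrite('pics/m8.png',c)
P=np.array([[.623,-.198,.0144],[.623,-.198,.04],[.623,-.198,.0]])
for f in (d,e):
    F=200/np.tan(np.radians(float(f['vfov']))/2);K=np.array([[F,0,f['cx']],[0,F,f['cy']],[0,0,1]],float)
    print(cv2.projectPoints(P,np.array(f['rvec'],float),np.array(f['tvec'],float),K,None)[0][:,0].round(1))
print(arm.get_state()['width'])
E
```

```text
[[249.7 222.6]
 [248.4 215. ]
 [250.4 226.7]]
[[313.3 236. ]
 [313.5 254.3]
 [313.2 227.6]]
0.020434606922931635
```

View pics/m8.png

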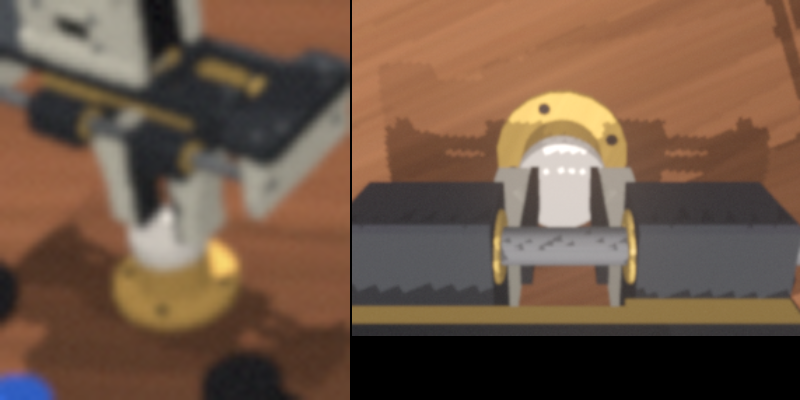

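The fingers sit at the hub but read 20 mm open with no force, and the picture agrees that they overlap it. A 3 mm lift will show whether anything is held.

Emit:
step_arm:
  rows:
    - [0,0,0.001,0,0.02]
    - [0,0,0.003,0,0.02]
    - [0,0,0.003,0,0.02]
    - [0,0,0.003,0,0.02]

```text
t: 25.15
eef_pos: [0.623, -0.1981, 0.0175]
ee_rot: [3.141, 0.0, 2.724]
force: [-0.1, -1.1, 0.4]
width: 0.0201
gripper_force: 0.0
```

```bash
python3 - <<'E'
from h import *
for i in range(2):
    s=arm.get_state(); print(s['t'],s['eef_pos'],s['force'].round(2),s['moment'].round(2),s['width'],s['gripper_force'])
    grab('scene',f's8{i}.png')
def blob(f):
    d=load(f); c=d['color'][200:245,225:275]; hsv=cv2.cvtColor(c,cv2.COLOR_BGR2HSV).astype(int); H,S,V=hsv[...,0],hsv[...,1],hsv[...,2]
    for n,m in (('brass',(H>15)&(H<32)&(S>110)&(V>130)),('white',(S<40)&(V>130))):
        y,x=np.nonzero(m); print(f,n,len(x),x.min()+225,x.max()+225,y.min()+200,y.max()+200)
for f in ('s6.png','s7.png','s81.png'): blob(f)
E
```

```text
25.15 [ 0.62300109 -0.19813296  0.01750295] [-0.09 -1.09  0.43] [-0.07 -0.07  0.01] 0.020111334871190854 0.0
25.2 [ 0.6229132 -0.1981491  0.0174275] [ 0.2  -0.58  0.15] [-0.05 -0.04  0.04] 0.019825827879123955 0.0
s6.png brass 270 238 262 218 234
s6.png white 194 241 263 200 222
s7.png brass 267 238 262 218 234
s7.png white 308 236 274 200 222
s81.png brass 266 238 262 218 234
s81.png white 310 236 274 200 222
```

Nothing is held and the hub hasn't moved. Reopening and closing again, slowly.

Emit:
step_arm:
  rows:
    - [0,0,0,0,0.062]
    - [0,0,0,0,0.062]
    - [0,0,0,0,0.062]
    - [0,0,0,0,0.062]
    - [0,0,0.03,0,0.062]
    - [0,0,0.04,0,0.062]
    - [0,0,0.04,0.15,0.062]
    - [0,0,0.04,0.15,0.062]
    - [0,0,0.01,0.15,0.062]
    - [0,0,0,0.15,0.062]
    - [0,0,0,0.15,0.05]
    - [0,0,0,0.15,0.044]
    - [0,0,0,0.15,0.042]
    - [0,0,0,0.15,0.04]
    - [0,0,0,0.15,0.038]
    - [0,0,0,0.15,0.036]
    - [0,0,0,0.15,0.034]
    - [0,0,0,0.15,0.032]
    - [0,0,0,0.15,0.032]
    - [0,0,0,0.15,0.032]
  newtons: 40

```text
t: 27.25
eef_pos: [0.6229, -0.1981, 0.0173]
ee_rot: [3.142, -0.0, 2.874]
force: [-0.5, 0.0, 0.8]
width: 0.0319
gripper_force: 0.0
```

Emit:
step_arm:
  rows:
    - [0,0,0,0,0.062]
    - [0,0,0,0,0.062]
    - [0,0,0,0,0.062]
    - [0,0,0.03,0,0.062]
    - [0,0,0.04,0,0.062]
    - [0,0,0.04,0,0.01]
    - [0,0,0.04,0,0.01]
    - [0,0,0.04,0,0.01]
    - [0,0,0.04,0,0.01]
    - [0,0,0.035,0,0.01]
    - [0,0,0.03,0,0.01]
    - [0,0,0.027,0,0.01]
    - [0,0,0.025,0,0.01]
    - [0,0,0.024,0,0.01]
    - [0,0,0.023,0,0.01]
    - [0,0,0.022,0,0.01]
    - [0,0,0.021,0,0.01]
    - [0,0,0.021,0,0.01]

```text
t: 29.05
eef_pos: [0.6228, -0.1981, 0.0383]
ee_rot: [3.142, -0.0, 2.874]
force: [0.3, 0.4, 0.0]
width: 0.0099
gripper_force: 0.0
```

Emit:
step_arm:
  rows:
    - [0,0,-0.001,0,0.01]
    - [0,0,-0.002,0,0.01]
    - [0,0,-0.002,0,0.01]

```text
t: 29.35
eef_pos: [0.6228, -0.1981, 0.0362]
ee_rot: [-3.142, -0.0, 2.874]
force: [-0.1, -1.5, -0.5]
width: 0.0097
gripper_force: 0.0
```

There is no contact even 4 mm below the cap's top. Probing on gently down to flange height.

Emit:
step_arm:
  rows:
    - [0,0,-0.005,0,0.01]
    - [0,0,-0.01,0,0.01]
    - [0,0,-0.015,0,0.01]
    - [0,0,-0.02,0,0.01]
    - [0,0,-0.024,0,0.01]
    - [0,0,-0.027,0,0.01]
    - [0,0,-0.028,0,0.01]
    - [0,0,-0.029,0,0.01]
    - [0,0,-0.03,0,0.01]
    - [0,0,-0.03,0,0.01]

```text
t: 30.35
eef_pos: [0.6229, -0.1982, 0.0124]
ee_rot: [-3.141, 0.002, 2.876]
force: [-17.3, 9.0, 46.3]
width: 0.0101
gripper_force: 23.1
```

Emit:
step_arm:
  rows:
    - [0,0,-0.001,0,0.01]
    - [0,0,-0.002,0,0.01]
    - [0,0,-0.002,0,0.01]

```text
t: 30.65
eef_pos: [0.623, -0.1982, 0.0123]
ee_rot: [-3.14, 0.003, 2.877]
force: [-24.3, 11.5, 60.2]
width: 0.0099
gripper_force: 30.0
```

Emit:
step_arm:
  rows:
    - [0,0,0.005,0,0.01]
    - [0,0,0.02,0,0.01]
    - [0,0,0.045,0,0.01]
    - [0,0,0.07,0,0.02]
    - [0,0,0.09,0,0.05]
    - [0,0,0.09,0,0.062]
    - [0,0,0.09,0,0.062]

```text
t: 31.35
eef_pos: [0.6231, -0.1981, 0.0947]
ee_rot: [3.141, 0.001, 2.874]
force: [-0.7, -0.0, 0.8]
width: 0.0362
gripper_force: 0.0
```

```bash
python3 - <<'E'
from h import *
s=arm.get_state(); print(s['t'],s['eef_pos'],s['force'].round(2))
d=grab('scene','s9.png'); e=grab('wrist','w9.png')
a=cv2.resize(d['color'][170:260,205:305],None,fx=4,fy=4,interpolation=cv2.INTER_CUBIC)
b=cv2.resize(e['color'][90:300,200:450],(400,336),interpolation=cv2.INTER_CUBIC)
c=np.zeros((360,800,3),np.uint8); c[:360,:400]=a; c[:336,400:]=b
cv2.imwrite('pics/m9.png',c)
h=cv2.cvtColor(d['color'][200:245,225:275],cv2.COLOR_BGR2HSV).astype(int);H,S,V=h[...,0],h[...,1],h[...,2]
y,x=np.nonzero((H>15)&(H<32)&(S>110)&(V>130)); print(len(x),x.min()+225,x.max()+225,y.min()+200,y.max()+200)
E
```

```text
31.35 [ 0.62311982 -0.1981027   0.09466075] [-0.7  -0.04  0.81]
272 238 262 218 234
```

View pics/m9.png

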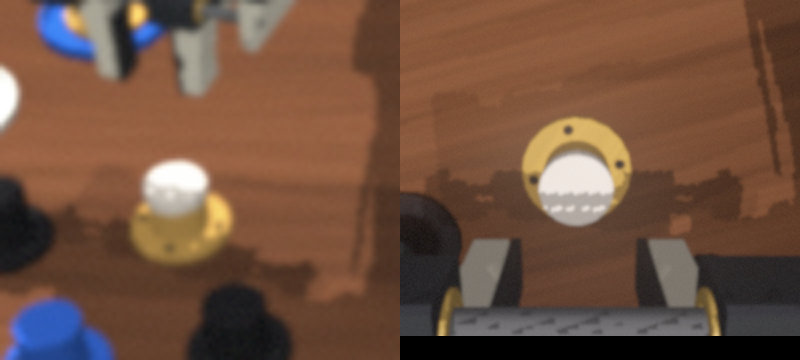

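After lifting clear, the hub is unmoved and upright. The fingers passed through its barrel and met something firm only near z = 0.012. I'll probe lower with open fingers and try to grip there.

Emit:
step_arm:
  rows:
    - [0,0,-0.03,0,0.062]
    - [0,0,-0.06,0,0.062]
    - [0,0,-0.075,0,0.062]
    - [0,0,-0.08,0,0.062]
    - [0,0,-0.083,0,0.062]
    - [0,0,-0.084,0,0.062]
    - [0,0,-0.085,0,0.062]
    - [0,0,-0.085,0,0.062]

```text
t: 32.25
eef_pos: [0.6235, -0.1982, 0.0103]
ee_rot: [3.141, 0.001, 2.874]
force: [-0.7, -0.4, 1.0]
width: 0.0617
gripper_force: 0.0
```

Emit:
step_arm:
  rows:
    - [0,0,0,0,0.05]
    - [0,0,0,0,0.042]
    - [0,0,0,0,0.038]
    - [0,0,0,0,0.034]
    - [0,0,0,0,0.03]
    - [0,0,0,0,0.026]
    - [0,0,0,0,0.02]
    - [0,0,0,0,0.02]
    - [0,0,0,0,0.02]
  newtons: 15

```text
t: 33.15
eef_pos: [0.6229, -0.1982, 0.0095]
ee_rot: [-3.142, 0.0, 2.874]
force: [-0.8, -1.4, 2.4]
width: 0.0363
gripper_force: 15.0
```

Contact at 36 mm: the lowest part of the barrel is solid. Taking a slightly lower, firmer grip.

Emit:
step_arm:
  rows:
    - [0,0,0,0,0.045]
    - [0,0,0,0,0.045]
    - [0,0,-0.001,0,0.045]
    - [0,0,-0.001,0,0.045]
    - [0,0,-0.001,0,0.03]
    - [0,0,-0.001,0,0.02]
    - [0,0,-0.001,0,0.02]
    - [0,0,-0.001,0,0.02]
    - [0,0,-0.001,0,0.02]
  newtons: 50

```text
t: 34.05
eef_pos: [0.6228, -0.1981, 0.0083]
ee_rot: [3.142, -0.0, 2.874]
force: [1.3, -0.6, -1.7]
width: 0.0354
gripper_force: 50.0
```

Emit:
step_arm:
  rows:
    - [0,0,0.001,0,0.02]
    - [0,0,0.002,0,0.02]
    - [0,0,0.004,0,0.02]
    - [0,0,0.004,0,0.02]

```text
t: 34.45
eef_pos: [0.6231, -0.1982, 0.0127]
ee_rot: [3.142, 0.0, 2.874]
force: [-0.3, 0.8, -2.7]
width: 0.0354
gripper_force: 50.0
```

```bash
cat >> h.py <<'E'
def bb(f,x0,x1,y0,y1):
    d=load(f); h=cv2.cvtColor(d['color'][y0:y1,x0:x1],cv2.COLOR_BGR2HSV).astype(int);H,S,V=h[...,0],h[...,1],h[...,2]
    for n,m in (('brass',(H>15)&(H<32)&(S>110)&(V>110)),('white',(S<40)&(V>190))):
        y,x=np.nonzero(m)
        if len(x): print(f,n,len(x),'x',x.min()+x0,x.max()+x0,'y',y.min()+y0,y.max()+y0,'mean',x.mean().round(1)+x0,y.mean().round(1)+y0)
E
python3 - <<'E'
from h import *
s=arm.get_state(); print(s['eef_pos'],s['force'].round(1),s['moment'].round(2),s['width'],s['gripper_force'])
grab('scene','s10.png')
for f in ('s6.png','s9.png','s10.png'): bb(f,225,275,200,245)
E
```

```text
[ 0.6230927  -0.19816392  0.0127065 ] [-0.3  0.8 -2.7] [-0.05 -0.03 -0.01] 0.0353925931300388 49.99929964542389
s6.png brass 295 x 237 262 y 218 235 mean 250.2 227.8
s6.png white 110 x 242 255 y 211 220 mean 248.5 215.3
s9.png brass 295 x 238 262 y 218 235 mean 250.2 227.8
s9.png white 125 x 241 256 y 211 220 mean 248.3 215.4
s10.png brass 290 x 237 262 y 219 234 mean 250.1 226.9
s10.png white 78 x 243 251 y 210 219 mean 247.4 214.5
```

It is held: the weight shows and the flange rose about 1 px in the scene view. Carrying it slowly, 60 mm up to clear the black look-alike.

Emit:
step_arm:
  rows:
    - [0,0,0.003,0,0.02]
    - [0,0,0.009,0,0.02]
    - [0,0,0.017,0,0.02]
    - [0,0,0.027,0,0.02]
    - [0,0,0.037,0,0.02]
    - [0,0,0.047,0,0.02]
    - [0,0,0.055,0,0.02]
    - [0,0,0.059,0,0.02]
    - [0,0,0.06,0,0.02]
    - [-0.002,-0.003,0.06,0,0.02]
    - [-0.005,-0.009,0.06,0,0.02]
    - [-0.01,-0.017,0.06,0,0.02]
    - [-0.016,-0.027,0.06,0,0.02]
    - [-0.022,-0.038,0.06,0,0.02]
    - [-0.029,-0.05,0.06,0,0.02]
    - [-0.036,-0.062,0.06,0,0.02]
    - [-0.043,-0.074,0.06,0,0.02]
    - [-0.05,-0.086,0.06,0,0.02]
    - [-0.057,-0.098,0.06,0,0.02]
    - [-0.064,-0.11,0.06,0,0.02]

```text
t: 36.5
eef_pos: [0.5583, -0.3092, 0.0724]
ee_rot: [3.142, 0.0, 2.874]
force: [-1.3, -0.6, -1.6]
width: 0.0354
gripper_force: 50.0
```

Emit:
step_arm:
  rows:
    - [-0.007,-0.012,0,0,0.02]
    - [-0.014,-0.024,0,0,0.02]
    - [-0.021,-0.036,0,0,0.02]
    - [-0.028,-0.048,0,0,0.02]
    - [-0.034,-0.059,0,0,0.02]
    - [-0.04,-0.069,0,0,0.02]
    - [-0.044,-0.076,0,0,0.02]
    - [-0.046,-0.08,0,0,0.02]
    - [-0.047,-0.081,0,0,0.02]
    - [-0.047,-0.081,-0.003,0,0.02]
    - [-0.047,-0.081,-0.009,0,0.02]
    - [-0.047,-0.081,-0.017,0,0.02]
    - [-0.047,-0.081,-0.027,0,0.02]
    - [-0.047,-0.081,-0.037,0,0.02]
    - [-0.047,-0.081,-0.045,0,0.02]
    - [-0.047,-0.081,-0.051,0,0.02]
    - [-0.047,-0.081,-0.054,0,0.02]
    - [-0.047,-0.081,-0.056,0,0.02]
    - [-0.047,-0.081,-0.056,0,0.02]

```text
t: 38.4
eef_pos: [0.5119, -0.3892, 0.0163]
ee_rot: [-3.142, -0.0, 2.874]
force: [-0.1, 0.1, -2.2]
width: 0.0355
gripper_force: 50.0
```

```bash
python3 - <<'E'
from h import *
s=arm.get_state(); print(s['eef_pos'],s['force'].round(1),s['moment'].round(2),s['width'])
d=grab('scene','s11.png'); bb('s11.png',160,225,170,215)
for z,f in ((.009,'flange'),(.04,'cap')): print(f)
F=200/np.tan(np.radians(float(d['vfov']))/2);K=np.array([[F,0,d['cx']],[0,F,d['cy']],[0,0,1]],float)
a=np.linspace(0,6.28,60)
for r,z in ((.032,.011),(.046,.004),(.019,.046)):
    p=cv2.projectPoints(np.c_[.512+r*np.cos(a),-.389+r*np.sin(a),0*a+z],np.array(d['rvec'],float),np.array(d['tvec'],float),K,None)[0][:,0]; print(r,p.min(0).round(1),p.max(0).round(1))
E
```

```text
[ 0.51190613 -0.3891678   0.01625667] [-0.1  0.1 -2.2] [-0.07  0.   -0.  ] 0.03545110454267025
s11.png brass 201 x 180 224 y 170 202 mean 192.9 194.9
s11.png white 272 x 174 222 y 170 207 mean 191.0 195.2
flange
cap
0.032 [178.9 188.3] [202.3 202.2]
0.046 [174.3 187.3] [207.8 207.4]
0.019 [180.8 181. ] [195.  189.2]
```

The flange is where it should be (rows to 202, expected 202). Lowering in small steps.

Emit:
step_arm:
  rows:
    - [0,0,-0.001,0,0.02]
    - [0,0,-0.002,0,0.02]
    - [0,0,-0.003,0,0.02]
    - [0,0,-0.003,0,0.02]

```text
t: 38.85
eef_pos: [0.5118, -0.3891, 0.0133]
ee_rot: [3.142, -0.0, 2.874]
force: [0.1, 0.4, -2.2]
width: 0.0356
gripper_force: 50.0
```

Emit:
step_arm:
  rows:
    - [0,0,-0.0005,0,0.02]
    - [0,0,-0.001,0,0.02]
    - [0,0,-0.001,0,0.02]

```text
t: 39.15
eef_pos: [0.5118, -0.3891, 0.0123]
ee_rot: [3.142, -0.0, 2.874]
force: [-0.4, 1.0, -2.8]
width: 0.0355
gripper_force: 50.0
```

Emit:
step_arm:
  rows:
    - [0,0,-0.0005,0,0.02]
    - [0,0,-0.001,0,0.02]
    - [0,0,-0.001,0,0.02]

```text
t: 39.45
eef_pos: [0.512, -0.3891, 0.0122]
ee_rot: [-3.141, 0.0, 2.875]
force: [-2.5, 2.0, 5.1]
width: 0.0353
gripper_force: 50.0
```

Contact with the tray floor. Releasing, backing straight up and clear, then checking all four.

Emit:
step_arm:
  rows:
    - [0,0,0,0,0.045]
    - [0,0,0,0,0.055]
    - [0,0,0,0,0.062]
    - [0,0,0,0,0.062]
    - [0,0,0.01,0,0.062]
    - [0,0,0.03,0,0.062]
    - [0,0,0.06,0,0.062]
    - [0,0,0.1,0,0.062]
    - [0,0,0.14,0,0.062]
    - [0,0,0.18,0,0.062]
    - [-0.04,-0.04,0.19,0,0.062]
    - [-0.08,-0.08,0.19,0,0.062]
    - [-0.12,-0.11,0.19,0,0.062]
    - [-0.16,-0.14,0.19,0,0.062]
    - [-0.2,-0.17,0.19,0,0.062]
    - [-0.23,-0.2,0.19,0,0.062]
    - [-0.25,-0.22,0.19,0,0.062]
    - [-0.25,-0.22,0.19,0,0.062]

```text
t: 41.25
eef_pos: [0.2583, -0.6115, 0.2017]
ee_rot: [-3.141, -0.001, 2.87]
force: [-0.5, 0.7, 0.9]
width: 0.0618
gripper_force: 0.0
```

```bash
python3 - <<'E'
from h import *
print(arm.get_state()['eef_pos'])
d=grab('top','t12.png'); grab('scene','s12.png')
hsv=cv2.cvtColor(d['color'],cv2.COLOR_BGR2HSV); H,S,V=[hsv[...,i].astype(int) for i in range(3)]
m=((H>17)&(H<30)&(S>120)&(V>90)).astype(np.uint8); k,_,st,ce=cv2.connectedComponentsWithStats(m)
for i in range(1,k):
    x,y,w,h,a=st[i]
    if a>40 and 165<x<485 and 110<y<290: print(a,(x,y,w,h),ray(d,x+w/2-.5,y+h/2-.5,.011)[:2].round(3))
bb('s12.png',170,213,172,210)
# look-alikes / steel unchanged?
o=load('top0.png')['color'].astype(int)
for n,(u,v) in dict(steel_r=(319,170),steel_g=(187,222),blk1=(373,140),blue=(409,132),blk2=(432,169)).items():
    s=np.s_[v-14:v+14,u-14:u+14]; print(n,np.abs(o[s]-d['color'][s].astype(int)).mean().round(1))
E
```

```text
[ 0.25829012 -0.61153078  0.20173175]
192 (np.int32(451), np.int32(203), np.int32(20), np.int32(21)) [ 0.513 -0.383]
192 (np.int32(267), np.int32(220), np.int32(20), np.int32(21)) [0.476 0.143]
224 (np.int32(423), np.int32(246), np.int32(20), np.int32(21)) [ 0.393 -0.298]
219 (np.int32(205), np.int32(254), np.int32(21), np.int32(22)) [0.383 0.319]
s12.png brass 189 x 181 201 y 191 203 mean 191.3 197.4
s12.png white 383 x 172 208 y 182 207 mean 190.0 194.9
steel_r 1.8
steel_g 1.9
blk1 2.4
blue 2.1
blk2 2.5
```

```bash
python3 -c "
from station import arm
print(arm.job_done())"
```

```text
the job is handed in; nothing more can be done
None
```

I put the four brass hubs into their matching trays in the order red, blue, green, white, and handed the job in at about 41 s; on the final check images all four are in their trays, and the steel hubs and look-alikes look unmoved. My fingers closed through the white hub's cap and upper barrel without contact, so I had to probe it (up to about 60 N wrist force, fingertips only, hub did not move) and carry it by the low part of its barrel.

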